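# Load the forming sleeve onto a rule bender's spindle

## Robot

A 6-joint arm with a two-finger parallel gripper is mounted at the origin on the work surface. World frame = base frame: x ahead of the robot, y to its left, z up, the work surface at z = 0. Lengths are in mm, angles in rad, forces in N, time in s.
With the tool pointing down it reaches from about 350 to 775 mm from the base axis. Payload 7.3 kg.
Tool frame: the origin (TCP) lies at the very end of the fingers, on their centre line; the grasp point (between the pads) lies 19 mm behind it; z points along the fingers, y is the line along which they close (so a half turn about z gives the same grasp; the last joint's range is limited). The gripper opens to 92 mm and grips with 3 to 60 N. Pads are 19 mm wide; open, the fingers measure 130 mm over their backs; the gripper's body (75 mm by 190 mm) begins 47 mm behind the grasp point.
Start: joints at [-1.277, 0.342, 1.524, -0, 1.275, -0.146], TCP at [223.547, -475.049, 226.741] pointing down, gripper open.
Joint ranges: [-2.53, 2.53], [-0.77, 2.02], [0.04, 2.7], [-1, 4.14], [0.28, 2.66], [-3.11, 3.11]. Speed limits (rad/s): [2.57, 2.57, 3.14, 3.14, 3.14, 3.14].

## Interface

Orientations are given as [roll, pitch, yaw] about the fixed x, y, z axes, in that order (R = Rz(yaw) Ry(pitch) Rx(roll)).
In Python, from plant import bot gives the robot as it stands.
- The arm moves only by the tool jog_arm, never from a script. Its argument "targets" is a list of rows, each an object with "xyz": the shift along the tool's x, y, z as a fraction of full scale, a list of three; "spin": the turn about the tool's z as a fraction of full scale. In form: [{"xyz": [x, y, z], "spin": spin}, ...]. A call has exactly 10 rows; each row shifts and turns the commanded pose from where the row before left it, along the tool's axes as they then stand; what a row does not reach is not made up. Full scale, the value 1, is 80 mm for a shift and 0.1 rad for a turn. A row lasts 1/8 s, in which the tool goes at most 62.5 mm and 10.7 degrees, less where a joint would pass 70% of its speed; a pose out of reach is approached as far as the arm can. A call with a number of a shift or a turn outside -1 to 1 is refused whole. A call with a gripper value outside its range is refused whole. "gripper" is the opening in per cent of the stroke, from 0 (shut) to 100 (fully open), set as the call begins (left out, the last holds). The fingers move at their own pace and stop on an object; the grip force is fixed at half the most. Time passes only in rows, so rows that do not move let the fingers close, or fill a call up. It gives the time, the measured TCP pose, the force, the opening and the grip force at its end, in the units of the state.
- bot.get_obs(): the state, without advancing time (a new reading comes with each control period).
- bot.capture(name): name is "side" or "top" or "wrist"; returns the picture (480x640x3 uint8, blue, green, red); there is no depth.
- bot.get_calibration(name): a dict with "vfov" (degrees; the focal length in pixels is half the picture's height over the tangent of half this angle, whatever the lens; pixels are square), "cx", "cy" (the principal point, pixels), "eye" and "rotation" of the camera in the world. Camera axes: x right, y down, z forward; pixel columns grow to the right and rows downward; lengths in mm; the calibration is good to about 2 mm. A picture is of the moment at which its call begins: read the wrist's pose just before it. get_calibration takes no time and is no camera call; for the wrist camera it gives the pose at the moment of the call.
- bot.close_job(): hands the job in; it is judged then, once.
The state is a dict: "time": time; "joint_positions": joint angles; "dq": joint speeds; "tau": joint torques, N m; "tool_pos": TCP position; "tcp_rot": TCP orientation; "contact_force": force on the tool from outside, world axes, zero at the start; "moment": the same for the moment, N m; "grip_width": finger opening in mm; "finger_force": force on a finger pad.
Only numpy, scipy, OpenCV 4.12 (cv2) and the standard library are available. Lean on these libraries where they do the work, as an engineer would, in place of code of your own. Each camera call takes 0.05 s, during which the arm holds its last target. There are 200 camera calls.

## Task

Load the tall thick-walled steel sleeve onto the roller station: without lifting it off, slide it across the loading deck until it is seated in the V nest, right over the spindle, then press it straight down so that it sinks with the lift plate over the spindle and is fully home. After that swing the keeper arm by its pin all the way across the top of the sleeve, let go, and leave the short thin ring and everything else on the bench where they are.

Things in the scene. Friction and masses are not known exactly. Their poses are not given: they have to be found in the camera images.
- station: Dark cast-iron roller station, fixed to the bench, 235 x 235 mm. Origin: on the bench, on the spindle's axis; z up; x runs from the loading deck over the spindle to the far side, y to the left. The flat loading deck, 75 mm above the bench, covers x from -122 to -31 mm over the full width, plus, 1 mm lower, a wing to x = -4 mm on either side of the lift plate.
- nest (a point): Middle of the V nest's mouth, 86 mm above the bench, at station x = -11 mm, y = 0. Two upright walls, 10 mm thick, tops 86 mm above the bench, open to -x; the mouth is 82 mm wide and the walls close in towards +x, each 30 degrees off the x axis. The 60 mm sleeve pushed along station +x until it touches both walls stands centred over the spindle to within 1 mm.
- spindle_top (a point): Middle of the flat top of the fixed, upright steel spindle (22 mm diameter, the top 5 mm tapered to 17 mm), seen in the 24 mm hole of the lift plate. It lies 72.5 mm above the bench, 1.5 mm below the raised lift plate's face, and never moves relative to the station: as the plate goes down the spindle stands out of it.
- lift (a joint): Lift plate, an aluminium disc of 60 mm diameter round the spindle: travel in m, 0 = raised (face 74 mm above the bench, 1 mm below the deck) as it starts, 0.027 = fully down (face 47 mm above the bench). It is stiff, carries the sleeve's weight without sinking and stays where it is left; with the sleeve on it, a push of about 6 to 9 N straight down moves it.
- sleeve: The sleeve to load: plain steel tube, 60 mm outside, 25 mm bore, 40 mm tall, 0.6 to 0.85 kg, standing on the left or the right half of the loading deck. Origin: centre of its underside, z up along its axis. Its top is 87 mm above the bench once home.
- short_ring: The other ring on the loading deck, to be left alone: steel, 60 mm outside, 40 mm bore, 20 mm tall. Origin: centre of its underside.
- keeper (a joint): Steel keeper arm, swings level on an upright pivot left of the nest. Rad: 0 = along station +x (open), 1.571 = along -y, right over the spindle, 1.6 = stop (closed); closes clockwise from above. Starts at 0 to 0.4, turns easily (1 N at the pin), stays where left. 18 mm wide, 89.5 to 96.5 mm above the bench: it clears the sleeve's top by 2.5 mm, only when the sleeve is home.
- keeper_pivot (a point): Pivot axis of the keeper arm, 68 mm to the station's +y of the spindle, 92.5 mm above the bench.
- keeper_pin (a point): Upright steel pin on the keeper arm, 12 mm diameter, from 96.5 to 139.5 mm above the bench, 85 mm from the pivot axis; this point is on its axis, 119.5 mm above the bench. Push it or pinch it.
- step_block: Bystander: small stepped steel block, 35 x 30 x 36 mm, on the bench beside the station.
- vee_block: Bystander: small slotted steel block, 45 x 40 x 32 mm, on the bench beside the station.
- mallet: Bystander: mallet with wooden handle, about 300 mm long, lying at the left.
- wrench: Bystander: steel wrench, 180 mm long, lying at the right.
- screwdriver: Bystander: blue-handled screwdriver, 200 mm long, lying at the right.
- mandrel: Bystander: plain steel rod standing upright at the left, 32 mm diameter, 70 mm tall.
There are look-alikes about, which are no part of the job. What is shaped like the sleeve but black or blue is not meant.

How it is judged:
By the outcome, as a careful person would: the job done as asked, in the order asked, and still so for the second after the job is handed in, with the robot touching nothing.
It also fails if it takes over 67 s, if anything falls off the work surface, if the arm or the gripper's body presses on something with over 40 N, if the wrist force passes 120 N, or if a joint passes its speed limit or range.

## Working session

There is one attempt and no reset: what is moved stays moved. The work goes in short steps, Python scripts to look and compute and a tool call to move; the robot and the scene stay as the last step left them, time stands still between calls to the robot, and variables do not carry over. Pictures are saved under pics/ and viewed, at most 10 in all, crops included, and the job is handed in when it is done.

Besides the shell and the picture viewer there is one more tool, called after ">>>" as a command line: name --argument value ..., lists and objects as JSON in quotes. jog_arm: Moves the arm, as the interface text tells. Shift numbers are shares of 80 mm and turn numbers shares of 0.1 rad, none past 1 either way. Its arguments: {"type":"object","properties":{"targets":{"type":"array","items":{"type":"object","properties":{"xyz":{"type":"array","items":{"type":"number"}},"spin":{"type":"number"}}}},"gripper":{"type":"number"}},"required":["targets"]}

```bash
mkdir -p pics
cat > h.py <<'E'
import numpy as np, cv2
from plant import bot
def cal(n):
    c=bot.get_calibration(n); return c
def ray(c,u,v):
    f=240/np.tan(np.radians(c["vfov"])/2)
    d=np.array(c["rotation"])@np.array([(u-c["cx"])/f,(v-c["cy"])/f,1]); return np.array(c["eye"]),d
def onz(c,u,v,z):
    e,d=ray(c,u,v); return e+d*(z-e[2])/d[2]
def proj(c,p):
    f=240/np.tan(np.radians(c["vfov"])/2)
    q=np.array(c["rotation"]).T@(np.array(p)-np.array(c["eye"])); return np.array([c["cx"]+f*q[0]/q[2],c["cy"]+f*q[1]/q[2]])
def tri(c1,p1,c2,p2):
    e1,d1=ray(c1,*p1);e2,d2=ray(c2,*p2)
    s=np.linalg.lstsq(np.c_[d1,-d2],e2-e1,rcond=None)[0]
    a,b=e1+s[0]*d1,e2+s[1]*d2; return (a+b)/2,np.linalg.norm(a-b)
E
python3 - <<'E'
from h import *
for n in ("top","side"):
    cv2.imwrite(f"pics/{n}0.png",bot.capture(n)); print(n,cal(n))
o=bot.get_obs();print(o["time"],o["tool_pos"],o["tcp_rot"],o["contact_force"]); print(cal("wrist"))
E
```

```text
top {'vfov': 52.28401737132293, 'cx': 323.39950269420757, 'cy': 234.53403353813698, 'eye': array([ 292.3459121 ,    1.15852452, 1129.71891481]), 'rotation': array([-2.93637117, -0.00588807, -1.40439655])}
side {'vfov': 48.120551083182, 'cx': 321.97524431706796, 'cy': 243.41612709019856, 'eye': array([  271.19888956, -1075.38100416,   880.59654667]), 'rotation': array([-2.17345461,  0.01043668, -0.21877656])}
0.1 [ 223.43221759 -474.6977987   226.12252473] [-3.14025159e+00 -2.04327293e-04  4.39773116e-01] [ 0.37387384 -0.19292879 -0.6599739 ]
{'vfov': 67.97785292207493, 'cx': 314.27132340396923, 'cy': 250.72824485229208, 'eye': array([ 283.15452739, -445.86004849,  384.16023198]), 'rotation': array([ 2.88945787e+00,  6.77061183e-04, -1.13105046e+00])}
```

View pics/top0.png

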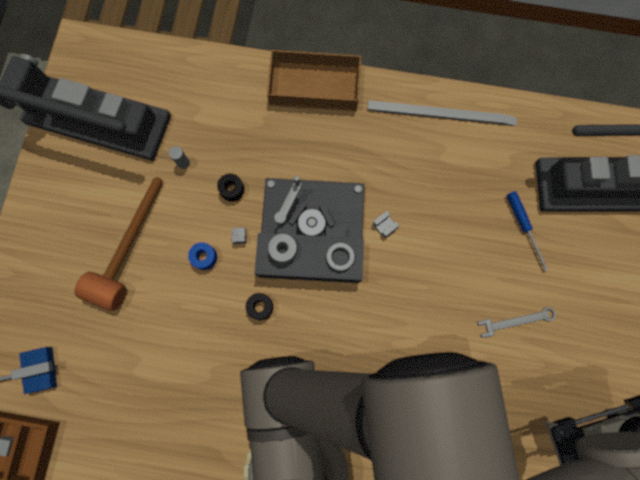

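View pics/side0.png

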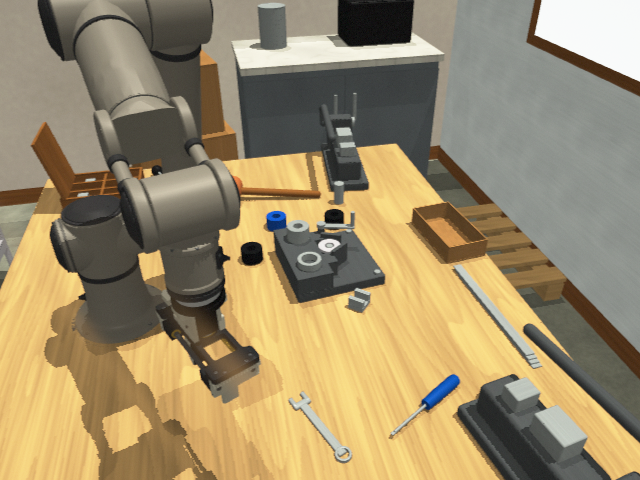

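The top view shows the station at about (312,230), the sleeve at (282,248) on the left half, the short ring at (340,257), the spindle and lift plate at (312,222), and the keeper from pivot (281,216) to pin (296,184). The side view shows the same layout: sleeve (298,228), ring (309,262), lift plate (330,245), pin (352,220).

```bash
sed -i 's/c=bot.get_calibration(n); return c/c=dict(bot.get_calibration(n)); c["rotation"]=Rot.from_euler("xyz",c["rotation"]).as_matrix(); return c/; 1a from scipy.spatial.transform import Rotation as Rot' h.py
python3 - <<'E'
from h import *
t,s=cal("top"),cal("side")
for n,p,q,z in (("sleeve",(282,248),(298,227),115),("ring",(340,257),(309,261),95),("spindle",(312,222),(330,245),74),("piv",(281,216),(322,226),96),("pin",(296,181),(352,214),139)):
    print(n,onz(t,*p,z).round(),onz(s,*q,z).round(),tri(t,p,s,q))
for p in ((270,184),(358,188),(361,281),(257,277)): print(onz(t,*p,75).round())
w=cal("wrist");o=bot.get_obs();R=Rot.from_euler("xyz",o["tcp_rot"]).as_matrix()
print(R.round(3),"\ncam in tool",R.T@(w["eye"]-o["tool_pos"]),(R.T@w["rotation"]).round(3))
E
```

```text
sleeve [459. 111. 115.] [460. 102. 115.] (array([460.71053934, 112.15372186, 108.03406817]), np.float64(2.0880699429705447))
ring [463. -12.  95.] [463. -26.  95.] (array([465.38743994, -12.52610551,  84.75269223]), np.float64(0.9131266694748881))
spindle [534.  61.  74.] [536.  59.  74.] (array([535.63745522,  61.07058872,  72.14580782]), np.float64(2.632462374585827))
piv [531. 129.  96.] [529. 121.  96.] (array([531.34488652, 129.27144429,  90.45780763]), np.float64(1.3954330046801662))
pin [601. 106. 139.] [604.  94. 139.] (array([606.06812045, 106.71611378, 130.39289364]), np.float64(4.2414847176364825))
[604. 169.  75.]
[628. -28.  75.]
[422. -66.  75.]
[393. 157.  75.]
[[ 0.905  0.426 -0.   ]
 [ 0.426 -0.905  0.001]
 [ 0.    -0.001 -1.   ]] 
cam in tool [  66.34913521   -0.87988013 -158.02311573] [[-0.    -0.968 -0.25 ]
 [ 1.    -0.     0.001]
 [-0.001 -0.25   0.968]]
```

>>> jog_arm --targets '[{"xyz": [0.58, -0.38, 0], "spin": 0}, {"xyz": [0.58, -0.38, 0], "spin": 0}, {"xyz": [0.58, -0.38, 0], "spin": 0}, {"xyz": [0.58, -0.38, 0], "spin": 0}, {"xyz": [0.58, -0.38, 0], "spin": 0}, {"xyz": [0.58, -0.38, 0], "spin": 0}, {"xyz": [0.58, -0.38, 0], "spin": 0}, {"xyz": [0.58, -0.38, 0], "spin": 0}, {"xyz": [0.58, -0.38, 0], "spin": 0}, {"xyz": [0.58, -0.38, 0], "spin": 0}]'

```text
time: 1.35
tool_pos: [514.5, -0.7, 226.4]
tcp_rot: [-3.142, 0.0, 0.44]
contact_force: [0.7, 0.8, 0.6]
grip_width: 91.8
finger_force: 0.0
```

>>> jog_arm --targets '[{"xyz": [0, 0, 0], "spin": -1}, {"xyz": [0, 0, 0], "spin": -1}, {"xyz": [0, 0, 0], "spin": -1}, {"xyz": [0, 0, 0], "spin": -1}, {"xyz": [0, 0, 0], "spin": -1}, {"xyz": [0, 0, 0], "spin": -1}, {"xyz": [0, 0, 0], "spin": -1}, {"xyz": [0, 0, 0], "spin": -1}, {"xyz": [0, 0, 0], "spin": -1}, {"xyz": [0, 0, 0], "spin": -1}]'

```text
time: 2.6
tool_pos: [513.7, -2.4, 226.3]
tcp_rot: [-3.141, 0.0, 1.443]
contact_force: [0.2, -0.1, 0.8]
grip_width: 91.7
finger_force: 0.0
```

>>> jog_arm --targets '[{"xyz": [0, 0, 0], "spin": -1}, {"xyz": [0, 0, 0], "spin": -1}, {"xyz": [0, 0, 0], "spin": -0.6}, {"xyz": [0, 0, 0], "spin": 0}, {"xyz": [0, 0, 0], "spin": 0}, {"xyz": [0, 0, 0], "spin": 0}, {"xyz": [0, 0, 0], "spin": 0}, {"xyz": [0, 0, 0], "spin": 0}, {"xyz": [0, 0, 0], "spin": 0}, {"xyz": [0, 0, 0], "spin": 0}]'

```text
time: 3.85
tool_pos: [514.0, -2.4, 226.7]
tcp_rot: [3.142, 0.0, 1.7]
contact_force: [-0.7, 0.3, 0.3]
grip_width: 91.8
finger_force: 0.0
```

Run:
```python
from h import *
import pickle
o=bot.get_obs();w=cal("wrist");im=bot.capture("wrist");cv2.imwrite("pics/w1.png",im);pickle.dump(w,open("w1.pkl","wb"))
print(o["time"],o["tool_pos"],o["tcp_rot"],o["joint_positions"])
```

```text
3.85 [513.95749466  -2.43211274 226.70492822] [3.14158339e+00 8.21084382e-05 1.69972459e+00] [-1.53886078e-01  3.21844665e-01  1.55388651e+00 -7.99506928e-05
  1.26582967e+00 -2.82790334e-01]
```

View pics/w1.png

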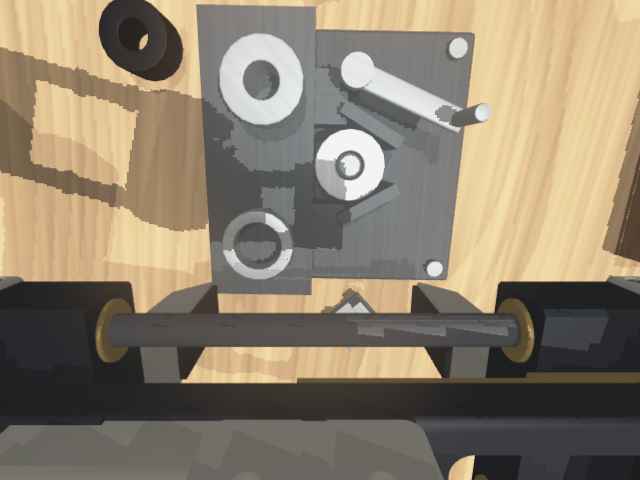

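The wrist view shows the sleeve's top at (261,79), the ring at (258,244), the spindle in the plate's hole at (350,166), the keeper pivot at (357,70) and the pin top at (482,112). I'll take a second view 50 mm further along for height.

>>> jog_arm --targets '[{"xyz": [0.3, 0, 0], "spin": 0}, {"xyz": [0.3, 0, 0], "spin": 0}, {"xyz": [0, 0, 0], "spin": 0}, {"xyz": [0, 0, 0], "spin": 0}, {"xyz": [0, 0, 0], "spin": 0}, {"xyz": [0, 0, 0], "spin": 0}, {"xyz": [0, 0, 0], "spin": 0}, {"xyz": [0, 0, 0], "spin": 0}, {"xyz": [0, 0, 0], "spin": 0}, {"xyz": [0, 0, 0], "spin": 0}]'

```text
time: 5.15
tool_pos: [507.8, 45.2, 226.7]
tcp_rot: [3.142, 0.0, 1.7]
contact_force: [-0.1, -0.4, 0.1]
grip_width: 91.8
finger_force: 0.0
```

Run:
```python
from h import *
import pickle
o=bot.get_obs();w=cal("wrist");im=bot.capture("wrist");cv2.imwrite("pics/w2.png",im);pickle.dump(w,open("w2.pkl","wb"))
print(o["time"],o["tool_pos"],o["tcp_rot"])
w1=pickle.load(open("w1.pkl","rb"))
P=dict(sleeve=(onz(w1,261,79,115)),spin=onz(w1,350,166,72.5),pin=onz(w1,482,112,139),piv=onz(w1,357,70,96),ring=onz(w1,258,244,95))
for k,v in P.items(): print(k,v.round(1),"pred in w2",proj(w,v).round(1))
```

```text
5.15 [507.78826918  45.20012209 226.69743667] [3.14158007e+00 8.62169434e-05 1.69984400e+00]
sleeve [461.  112.9 115. ] pred in w2 [263.5 150.7]
spin [535.7  62.4  72.5] pred in w2 [348.6 221.6]
pin [608.6 107.4 139. ] pred in w2 [473.7 187.1]
piv [527.8 131.6  96. ] pred in w2 [355.2 137.9]
ring [466.8 -10.1  95. ] pred in w2 [260.2 297.7]
```

View pics/w2.png

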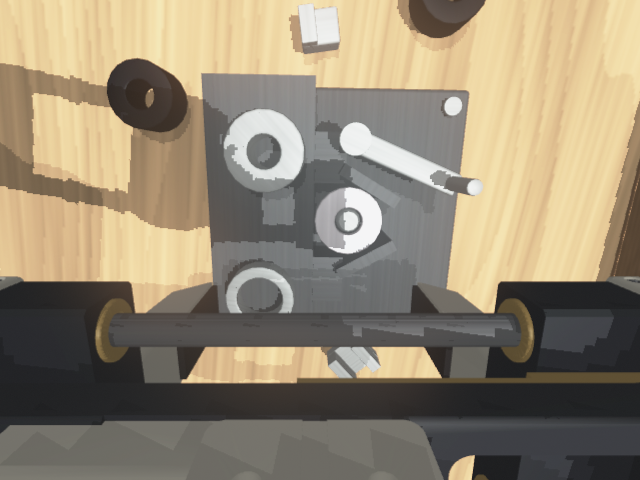

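In the second view, the sleeve's top is at (264,150), the spindle at (348,221), the pin top at (474,187) and the pivot at (355,138), matching the predictions.

Run:
```python
from h import *
import pickle
W=[pickle.load(open(f"w{i}.pkl","rb")) for i in (1,2)];I=[cv2.imread(f"pics/w{i}.png") for i in (1,2)]
def fit(im,c,r,th):
    g=cv2.cvtColor(im,6);m=np.zeros_like(g);cv2.circle(m,c,r,255,-1)
    m=cv2.bitwise_and(m,(g>th).astype(np.uint8)*255)
    cs,_=cv2.findContours(m,0,1);k=max(cs,key=cv2.contourArea)
    return cv2.fitEllipse(cv2.convexHull(k))
for n,c1,c2,r,th in (("sleeve",(261,79),(264,150),50,165),("plate",(350,164),(348,220),38,165),("pin",(484,111),(475,186),9,190),("piv",(357,70),(355,138),20,180)):
    a=fit(I[0],c1,r,th);b=fit(I[1],c2,r,th)
    p,e=tri(W[0],a[0],W[1],b[0]);print(n,np.round(a[0]+a[1],1),np.round(b[0]+b[1],1),p.round(1),round(e,1))
    for z in dict(sleeve=(115,),plate=(74,),pin=(139.5,),piv=(96.5,))[n]: print("  onz",onz(W[0],*a[0],z).round(1),onz(W[1],*b[0],z).round(1))
# deck -x edge
from numpy import arctan2
for i,(rows) in ((0,range(20,270,5)),(1,range(90,280,5))):
    g=cv2.GaussianBlur(cv2.cvtColor(I[i],6),(3,3),0).astype(int);sat=cv2.cvtColor(I[i],40)[...,1].astype(int)
    pts=[]
    for v in rows:
        d=-(sat[v,195:228])  # wood saturated, deck grey
        j=np.argmax(np.diff(d)); pts.append(onz(W[i],195+j+1,v,75)[:2])
    l=cv2.fitLine(np.float32(pts),cv2.DIST_HUBER,0,.01,.01).ravel();l*=np.sign(l[1]);print("edge yaw",arctan2(-l[0],l[1]),l)
```

```text
sleeve [260.9  78.5  83.5  91.9] [265.3 145.7  70.6  82. ] [458.6 116.7  96.2] 1.6
  onz [460.9 113.2 115. ] [461.9 116.6 115. ]
plate [349.8 163.8  68.4  70.6] [348.6 220.   64.9  66.5] [535.   64.2  74.9] 0.1
  onz [535.1  64.2  74. ] [535.2  64.   74. ]
pin [484.3 111.2  16.8  18.2] [475.5 186.2  16.6  18.1] [610.1 108.2 138.3] 0.3
  onz [609.8 108.  139.5] [609.5 108.2 139.5]
piv [358.6  70.1  34.9  37.8] [356.9 139.2  33.1  35.8] [528.7 130.4 101.5] 0.2
  onz [529.  131.6  96.5] [529.3 130.7  96.5]
edge yaw 0.1111476 [-1.10918894e-01  9.93829489e-01 -4.09827087e+02 -8.60950089e+01]
edge yaw 0.112108305 [-1.1187362e-01  9.9372244e-01 -4.0995361e+02 -8.5695618e+01]
```

>>> jog_arm --gripper 82 --targets '[{"xyz": [0, 0, 0], "spin": 0.17}, {"xyz": [0.305, -0.162, 0], "spin": 0}, {"xyz": [0.305, -0.162, 0], "spin": 0}, {"xyz": [0.305, -0.162, 0], "spin": 0}, {"xyz": [0, 0, 0.32], "spin": 0}, {"xyz": [0, 0, 0.32], "spin": 0}, {"xyz": [0, 0, 0.32], "spin": 0}, {"xyz": [0, 0, 0], "spin": 0}, {"xyz": [0, 0, 0], "spin": 0}, {"xyz": [0, 0, 0], "spin": 0}]'

```text
time: 6.45
tool_pos: [461.7, 113.6, 151.0]
tcp_rot: [3.139, 0.0, 1.683]
contact_force: [0.1, -0.4, 0.2]
grip_width: 75.6
finger_force: 0.0
```

Run:
```python
from h import *
o=bot.get_obs();w=cal("wrist");im=bot.capture("wrist");cv2.imwrite("pics/w3.png",im)
print(o["time"],o["tool_pos"],o["tcp_rot"],o["grip_width"])
print("pred sleeve top centre px",proj(w,(461,113.5,115)))
```

```text
6.45 [461.6863076  113.60733168 150.99383562] [3.13942081e+00 1.50841616e-04 1.68260796e+00] 75.58790715503413
pred sleeve top centre px [314.13904164 279.96034852]
```

View pics/w3.png

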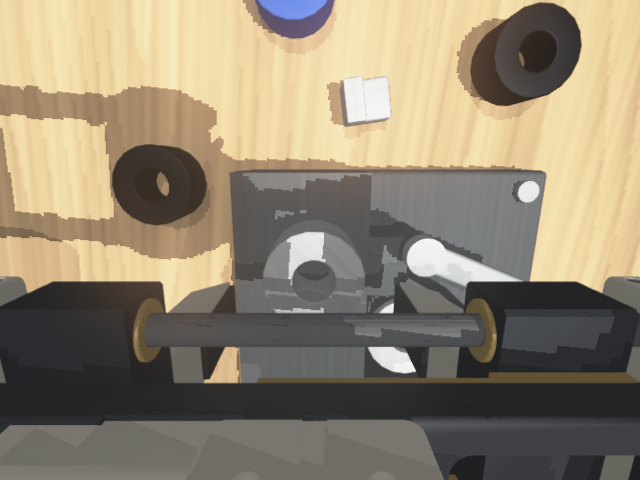

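The sleeve's bore is at (314,281), as predicted (314,280), so it is centred between the fingers. Descending and gripping.

>>> jog_arm --targets '[{"xyz": [0, 0, 0.15], "spin": 0}, {"xyz": [0, 0, 0.15], "spin": 0}, {"xyz": [0, 0, 0.15], "spin": 0}, {"xyz": [0, 0, 0.15], "spin": 0}, {"xyz": [0, 0, 0], "spin": 0}, {"xyz": [0, 0, 0], "spin": 0}, {"xyz": [0, 0, 0], "spin": 0}, {"xyz": [0, 0, 0], "spin": 0}, {"xyz": [0, 0, 0], "spin": 0}, {"xyz": [0, 0, 0], "spin": 0}]'

```text
time: 7.75
tool_pos: [461.0, 113.6, 102.0]
tcp_rot: [3.141, 0.0, 1.683]
contact_force: [0.1, 0.2, 0.3]
grip_width: 75.5
finger_force: 0.0
```

>>> jog_arm --gripper 50 --targets '[{"xyz": [0, 0, 0], "spin": 0}, {"xyz": [0, 0, 0], "spin": 0}, {"xyz": [0, 0, 0], "spin": 0}, {"xyz": [0, 0, 0], "spin": 0}, {"xyz": [0, 0, 0], "spin": 0}, {"xyz": [0, 0, 0], "spin": 0}, {"xyz": [0, 0, 0], "spin": 0}, {"xyz": [0, 0, 0], "spin": 0}, {"xyz": [0, 0, 0], "spin": 0}, {"xyz": [0, 0, 0], "spin": 0}]'

```text
time: 9.0
tool_pos: [461.1, 113.6, 101.9]
tcp_rot: [3.141, 0.0, 1.683]
contact_force: [2.8, 0.7, -1.7]
grip_width: 59.0
finger_force: 30.0
```

>>> jog_arm --targets '[{"xyz": [-0.09, 0, 0], "spin": 0}, {"xyz": [-0.09, 0.01, 0], "spin": 0}, {"xyz": [-0.09, 0.03, 0], "spin": 0}, {"xyz": [-0.09, 0.05, 0], "spin": 0}, {"xyz": [-0.09, 0.06, 0], "spin": 0}, {"xyz": [-0.09, 0.06, 0], "spin": 0}, {"xyz": [-0.09, 0.06, 0], "spin": 0}, {"xyz": [-0.09, 0.05, 0], "spin": 0}, {"xyz": [0, 0, 0], "spin": 0}, {"xyz": [0, 0, 0], "spin": 0}]'

```text
time: 10.25
tool_pos: [492.5, 58.1, 101.9]
tcp_rot: [-3.141, 0.002, 1.683]
contact_force: [-1.8, -3.8, 3.7]
grip_width: 58.8
finger_force: 30.0
```

>>> jog_arm --gripper 70 --targets '[{"xyz": [0, 0, 0], "spin": 0}, {"xyz": [0, 0, 0], "spin": 0}, {"xyz": [0, 0, 0], "spin": 0}, {"xyz": [0, 0, 0], "spin": 0}, {"xyz": [0, 0, 0], "spin": 0}, {"xyz": [0, 0, 0], "spin": 0}, {"xyz": [0, 0, 0], "spin": 0}, {"xyz": [0, 0, 0], "spin": 0}, {"xyz": [0, 0, 0], "spin": 0}, {"xyz": [0, 0, 0], "spin": 0}]'

```text
time: 11.5
tool_pos: [492.8, 59.2, 101.9]
tcp_rot: [-3.142, 0.0, 1.683]
contact_force: [0.1, -0.9, -0.6]
grip_width: 64.3
finger_force: 0.0
```

Run:
```python
from h import *
o=bot.get_obs();w=cal("wrist");im=bot.capture("wrist");cv2.imwrite("pics/w4.png",im)
print(o["time"],o["tool_pos"],o["tcp_rot"],o["grip_width"])
print("sleeve px if centred at TCP",proj(w,(o["tool_pos"][0],o["tool_pos"][1],115)),proj(w,(461.1,113.6,75)))
c=np.array([535.1,64]);d=o["tool_pos"][:2]-c;ex=np.array([.9937,.112]);print("station xy",d@ex,d@[-.112,.9937])
```

```text
11.5 [492.84351872  59.17205495 101.90489696] [-3.14159044e+00  8.19162416e-05  1.68275300e+00] 64.25188175906945
sleeve px if centred at TCP [315.89413302 316.58333603] [265.7063533  178.69960895]
station xy -42.53099529025698 -0.06480309370976572
```

View pics/w4.png

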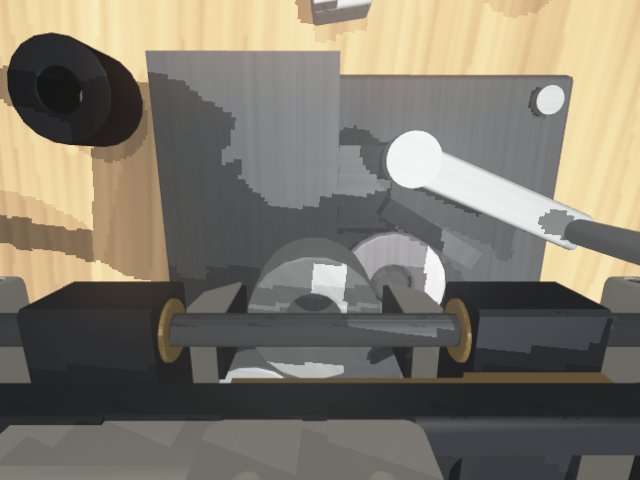

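The sleeve, with its bore near (315,305), sits between the loosened fingers, right in front of the nest, with nothing else disturbed. Now pushing it along station +x with the rear finger.

>>> jog_arm --targets '[{"xyz": [0, 0.06, 0], "spin": 0}, {"xyz": [0, 0.06, 0], "spin": 0}, {"xyz": [0, 0.06, 0], "spin": 0}, {"xyz": [0, 0.06, 0], "spin": 0}, {"xyz": [0, 0.06, 0], "spin": 0}, {"xyz": [0, 0.06, 0], "spin": 0}, {"xyz": [0, 0.06, 0], "spin": 0}, {"xyz": [0, 0.06, 0], "spin": 0}, {"xyz": [0, 0.03, 0], "spin": 0}, {"xyz": [0, 0, 0], "spin": 0}]'

```text
time: 12.8
tool_pos: [533.9, 63.8, 102.0]
tcp_rot: [3.141, 0.0, 1.683]
contact_force: [-1.8, -0.4, -1.1]
grip_width: 64.4
finger_force: 0.7
```

>>> jog_arm --targets '[{"xyz": [0, 0.02, 0], "spin": 0}, {"xyz": [0, 0.01, 0], "spin": 0}, {"xyz": [0, 0.01, 0], "spin": 0}, {"xyz": [0, 0, 0], "spin": 0}, {"xyz": [0, 0, 0], "spin": 0}, {"xyz": [0, 0, 0], "spin": 0}, {"xyz": [0, 0, 0], "spin": 0}, {"xyz": [0, 0, 0], "spin": 0}, {"xyz": [0, 0, 0], "spin": 0}, {"xyz": [0, 0, 0], "spin": 0}]'

```text
time: 14.05
tool_pos: [536.6, 64.1, 101.9]
tcp_rot: [3.142, 0.0, 1.683]
contact_force: [-3.1, -0.6, -0.1]
grip_width: 64.5
finger_force: 1.7
```

>>> jog_arm --targets '[{"xyz": [0, 0.01, 0], "spin": 0}, {"xyz": [0, 0, 0], "spin": 0}, {"xyz": [0, 0.01, 0], "spin": 0}, {"xyz": [0, 0, 0], "spin": 0}, {"xyz": [0, 0, 0], "spin": 0}, {"xyz": [0, 0, 0], "spin": 0}, {"xyz": [0, 0, 0], "spin": 0}, {"xyz": [0, 0, 0], "spin": 0}, {"xyz": [0, 0, 0], "spin": 0}, {"xyz": [0, 0, 0], "spin": 0}]'

```text
time: 15.3
tool_pos: [537.8, 64.4, 101.8]
tcp_rot: [-3.141, -0.0, 1.683]
contact_force: [-5.5, 0.2, -0.7]
grip_width: 64.2
finger_force: 2.5
```

>>> jog_arm --targets '[{"xyz": [0, 0.01, 0], "spin": 0}, {"xyz": [0, 0, 0], "spin": 0}, {"xyz": [0, 0.01, 0], "spin": 0}, {"xyz": [0, 0, 0], "spin": 0}, {"xyz": [0, 0, 0], "spin": 0}, {"xyz": [0, 0, 0], "spin": 0}, {"xyz": [0, 0, 0], "spin": 0}, {"xyz": [0, 0, 0], "spin": 0}, {"xyz": [0, 0, 0], "spin": 0}, {"xyz": [0, 0, 0], "spin": 0}]'

```text
time: 16.55
tool_pos: [538.3, 64.8, 101.7]
tcp_rot: [-3.138, -0.001, 1.683]
contact_force: [-8.0, 0.7, 2.3]
grip_width: 64.1
finger_force: 4.1
```

>>> jog_arm --targets '[{"xyz": [0, 0.02, 0], "spin": 0}, {"xyz": [0, 0, 0], "spin": 0}, {"xyz": [0, 0.02, 0], "spin": 0}, {"xyz": [0, 0, 0], "spin": 0}, {"xyz": [0, 0, 0], "spin": 0}, {"xyz": [0, 0, 0], "spin": 0}, {"xyz": [0, 0, 0], "spin": 0}, {"xyz": [0, 0, 0], "spin": 0}, {"xyz": [0, 0, 0], "spin": 0}, {"xyz": [0, 0, 0], "spin": 0}]'

```text
time: 17.8
tool_pos: [538.7, 65.1, 101.4]
tcp_rot: [-3.132, -0.001, 1.683]
contact_force: [-17.3, -1.4, 7.1]
grip_width: 64.2
finger_force: 8.3
```

Force climbs at a fixed position, so the sleeve is seated. I'll back off, lift clear and look.

>>> jog_arm --targets '[{"xyz": [0, -0.04, 0], "spin": 0}, {"xyz": [0, -0.04, 0], "spin": 0}, {"xyz": [0, 0, 0], "spin": 0}, {"xyz": [0, 0, -0.1], "spin": 0}, {"xyz": [0, 0, -0.4], "spin": 0}, {"xyz": [0, 0, -0.5], "spin": 0}, {"xyz": [-0.4, 0, -0.5], "spin": 0}, {"xyz": [-0.35, 0, 0], "spin": 0}, {"xyz": [0, 0, 0], "spin": 0}, {"xyz": [0, 0, 0], "spin": 0}]'

```text
time: 19.05
tool_pos: [543.2, 4.9, 221.8]
tcp_rot: [-3.141, -0.0, 1.683]
contact_force: [-0.5, 0.5, 0.5]
grip_width: 64.2
finger_force: 0.0
```

Run:
```python
from h import *
import pickle
o=bot.get_obs();w=cal("wrist");im=bot.capture("wrist");cv2.imwrite("pics/w5.png",im);pickle.dump(w,open("w5.pkl","wb"))
print(o["time"],o["tool_pos"],o["tcp_rot"],o["grip_width"])
print("sleeve px pred",proj(w,(536.2,64.2,115)))
```

```text
19.05 [543.18050078   4.92131747 221.84435402] [-3.14141941e+00 -4.08129988e-04  1.68251038e+00] 64.22374052989102
sleeve px pred [314.76354218 169.86547014]
```

View pics/w5.png

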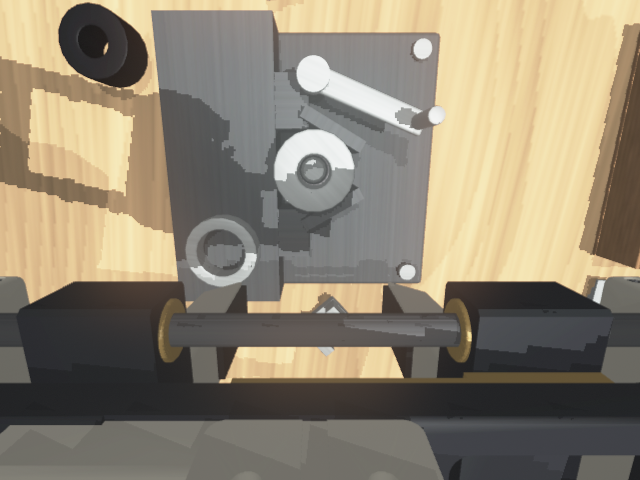

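The sleeve's top is at (314,170), where predicted, touching both nest walls, with the spindle visible in the middle of its bore (314,170). The ring (221,250) and keeper are untouched. Now pressing with the fingers partly closed.

>>> jog_arm --gripper 22 --targets '[{"xyz": [0.373, 0, 0], "spin": 0}, {"xyz": [0.373, 0, 0], "spin": 0}, {"xyz": [0, 0, 0.4], "spin": 0}, {"xyz": [0, 0, 0.4], "spin": 0}, {"xyz": [0, 0, 0.4], "spin": 0}, {"xyz": [0, 0, 0], "spin": 0}, {"xyz": [0, 0, 0], "spin": 0}, {"xyz": [0, 0, 0], "spin": 0}, {"xyz": [0, 0, 0], "spin": 0}, {"xyz": [0, 0, 0], "spin": 0}]'

```text
time: 20.35
tool_pos: [536.8, 63.7, 126.4]
tcp_rot: [3.141, 0.0, 1.683]
contact_force: [-0.7, -0.4, -0.5]
grip_width: 20.0
finger_force: 0.0
```

>>> jog_arm --targets '[{"xyz": [0, 0, 0.05], "spin": 0}, {"xyz": [0, 0, 0.05], "spin": 0}, {"xyz": [0, 0, 0.05], "spin": 0}, {"xyz": [0, 0, 0.05], "spin": 0}, {"xyz": [0, 0, 0], "spin": 0}, {"xyz": [0, 0, 0], "spin": 0}, {"xyz": [0, 0, 0], "spin": 0}, {"xyz": [0, 0, 0], "spin": 0}, {"xyz": [0, 0, 0], "spin": 0}, {"xyz": [0, 0, 0], "spin": 0}]'

```text
time: 21.6
tool_pos: [536.5, 63.8, 110.4]
tcp_rot: [3.141, 0.0, 1.683]
contact_force: [-2.0, -0.5, 6.2]
grip_width: 20.2
finger_force: 3.1
```

>>> jog_arm --targets '[{"xyz": [0, 0, 0.035], "spin": 0}, {"xyz": [0, 0, 0.035], "spin": 0}, {"xyz": [0, 0, 0.035], "spin": 0}, {"xyz": [0, 0, 0.035], "spin": 0}, {"xyz": [0, 0, 0.035], "spin": 0}, {"xyz": [0, 0, 0.035], "spin": 0}, {"xyz": [0, 0, 0.035], "spin": 0}, {"xyz": [0, 0, 0.035], "spin": 0}, {"xyz": [0, 0, 0], "spin": 0}, {"xyz": [0, 0, 0], "spin": 0}]'

```text
time: 22.85
tool_pos: [536.5, 63.8, 89.0]
tcp_rot: [3.141, 0.0, 1.683]
contact_force: [-6.1, 0.5, 14.9]
grip_width: 20.2
finger_force: 7.4
```

>>> jog_arm --targets '[{"xyz": [0, 0, 0.02], "spin": 0}, {"xyz": [0, 0, 0.02], "spin": 0}, {"xyz": [0, 0, 0], "spin": 0}, {"xyz": [0, 0, 0], "spin": 0}, {"xyz": [0, 0, 0], "spin": 0}, {"xyz": [0, 0, 0], "spin": 0}, {"xyz": [0, 0, 0], "spin": 0}, {"xyz": [0, 0, 0], "spin": 0}, {"xyz": [0, 0, 0], "spin": 0}, {"xyz": [0, 0, 0], "spin": 0}]'

```text
time: 24.1
tool_pos: [536.6, 63.8, 87.0]
tcp_rot: [3.14, 0.0, 1.683]
contact_force: [-9.3, -0.6, 24.3]
grip_width: 20.0
finger_force: 12.2
```

>>> jog_arm --targets '[{"xyz": [0, 0, 0.02], "spin": 0}, {"xyz": [0, 0, 0.01], "spin": 0}, {"xyz": [0, 0, 0], "spin": 0}, {"xyz": [0, 0, 0], "spin": 0}, {"xyz": [0, 0, 0], "spin": 0}, {"xyz": [0, 0, 0], "spin": 0}, {"xyz": [0, 0, 0], "spin": 0}, {"xyz": [0, 0, 0], "spin": 0}, {"xyz": [0, 0, 0], "spin": 0}, {"xyz": [0, 0, 0], "spin": 0}]'

```text
time: 25.35
tool_pos: [536.7, 63.8, 86.7]
tcp_rot: [3.139, 0.001, 1.683]
contact_force: [-15.3, -0.4, 41.5]
grip_width: 20.2
finger_force: 21.1
```

It has bottomed out (force rises, top stays at 87 mm): fully home. Now going up and over the keeper pin.

>>> jog_arm --targets '[{"xyz": [0, 0, -0.1], "spin": 0}, {"xyz": [0, 0, -0.5], "spin": 0}, {"xyz": [0, 0, -0.5], "spin": 0}, {"xyz": [0.225, 0.484, 0], "spin": 0}, {"xyz": [0.225, 0.484, 0], "spin": 0}, {"xyz": [0, 0, 0], "spin": 0}, {"xyz": [0, 0, 0], "spin": 0}, {"xyz": [0, 0, 0], "spin": 0}, {"xyz": [0, 0, 0], "spin": 0}, {"xyz": [0, 0, 0], "spin": 0}]'

```text
time: 26.6
tool_pos: [609.3, 107.9, 170.2]
tcp_rot: [3.141, 0.0, 1.682]
contact_force: [-0.4, -0.2, 0.7]
grip_width: 20.4
finger_force: 0.0
```

>>> jog_arm --gripper 45 --targets '[{"xyz": [0, 0, 0], "spin": 0}, {"xyz": [0, 0, 0], "spin": 0}, {"xyz": [0, 0, 0], "spin": 0}, {"xyz": [0, 0, 0], "spin": 0}, {"xyz": [0, 0, 0], "spin": 0}, {"xyz": [0, 0, 0], "spin": 0}, {"xyz": [0, 0, 0], "spin": 0}, {"xyz": [0, 0, 0], "spin": 0}, {"xyz": [0, 0, 0], "spin": 0}, {"xyz": [0, 0, 0], "spin": 0}]'

```text
time: 27.85
tool_pos: [609.5, 108.2, 169.9]
tcp_rot: [3.142, 0.0, 1.683]
contact_force: [0.6, -0.5, 0.5]
grip_width: 41.5
finger_force: 0.0
```

Run:
```python
from h import *
o=bot.get_obs();w=cal("wrist");im=bot.capture("wrist");cv2.imwrite("pics/w6.png",im)
print(o["time"],o["tool_pos"],o["tcp_rot"],o["grip_width"])
print("px pred pin top",proj(w,(609.7,108.2,139.5)),"sleeve home top",proj(w,(536.2,64.2,87)))
```

```text
27.85 [609.5376469  108.23446239 169.9050899 ] [3.14156689e+00 9.11111841e-05 1.68281650e+00] 41.46582244064197
px pred pin top [315.81999777 283.26545254] sleeve home top [208.31058953 304.95604743]
```

View pics/w6.png

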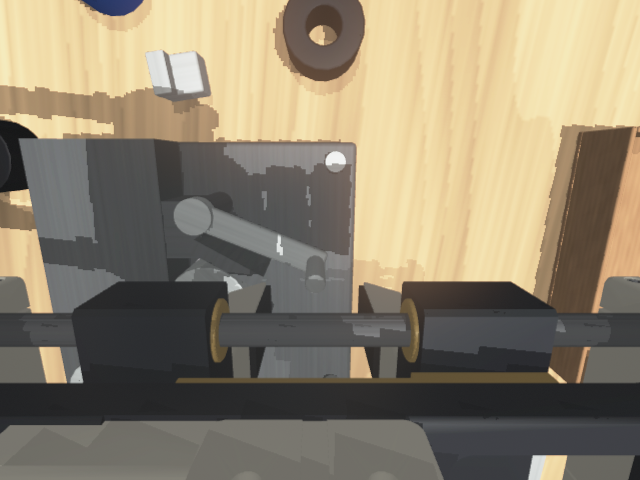

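The pin stands at about (316,280) midway between the fingers, as predicted (316,283). Descending and pinching.

>>> jog_arm --targets '[{"xyz": [0, 0, 0.2], "spin": 0}, {"xyz": [0, 0, 0.2], "spin": 0}, {"xyz": [0, 0, 0.2], "spin": 0}, {"xyz": [0, 0, 0.2], "spin": 0}, {"xyz": [0, 0, 0], "spin": 0}, {"xyz": [0, 0, 0], "spin": 0}, {"xyz": [0, 0, 0], "spin": 0}, {"xyz": [0, 0, 0], "spin": 0}, {"xyz": [0, 0, 0], "spin": 0}, {"xyz": [0, 0, 0], "spin": 0}]'

```text
time: 29.15
tool_pos: [609.6, 108.2, 106.0]
tcp_rot: [3.141, 0.0, 1.683]
contact_force: [-0.2, 0.6, 1.2]
grip_width: 41.2
finger_force: 0.0
```

>>> jog_arm --gripper 5 --targets '[{"xyz": [0, 0, 0], "spin": 0}, {"xyz": [0, 0, 0], "spin": 0}, {"xyz": [0, 0, 0], "spin": 0}, {"xyz": [0, 0, 0], "spin": 0}, {"xyz": [0, 0, 0], "spin": 0}, {"xyz": [0, 0, 0], "spin": 0}, {"xyz": [0, 0, 0], "spin": 0}, {"xyz": [0, 0, 0], "spin": 0}, {"xyz": [0, 0, 0], "spin": 0}, {"xyz": [0, 0, 0], "spin": 0}]'

```text
time: 30.4
tool_pos: [609.8, 108.2, 105.9]
tcp_rot: [3.141, 0.0, 1.683]
contact_force: [3.9, -0.4, -2.6]
grip_width: 11.5
finger_force: 30.0
```

Run:
```python
from h import *
o=bot.get_obs();print(o["tool_pos"],o["grip_width"],o["finger_force"])
# station axes; pivot from spindle (nest-seated sleeve)
ex=np.array([.9937,.112]);ey=np.array([-.112,.9937]);S=np.array([535.8,64.1]);d=o["tool_pos"][:2]-S
p=np.array([d@ex,d@ey]);r=p-[0,68];th0=np.arctan2(-r[1],r[0]);print(p,np.hypot(*r),th0)
th=np.linspace(th0,1.6,15);P=np.c_[85*np.cos(th),68-85*np.sin(th)]
D=np.diff(P,axis=0);print((np.c_[D[:,1],D[:,0]]/80).round(3))  # tool x = station y, tool y = station x
```

```text
[609.76118094 108.15809615 105.90440728] 11.50374726897813 29.999628961086273
[78.42973227 35.49687788] 84.89803207910457 0.39287823928543614
[[-0.083 -0.039]
 [-0.079 -0.046]
 [-0.075 -0.052]
 [-0.07  -0.059]
 [-0.065 -0.064]
 [-0.059 -0.07 ]
 [-0.053 -0.075]
 [-0.046 -0.079]
 [-0.039 -0.083]
 [-0.032 -0.086]
 [-0.025 -0.088]
 [-0.017 -0.09 ]
 [-0.009 -0.091]
 [-0.001 -0.092]]
```

>>> jog_arm --targets '[{"xyz": [-0.083, -0.039, 0], "spin": 0}, {"xyz": [-0.079, -0.046, 0], "spin": 0}, {"xyz": [-0.075, -0.052, 0], "spin": 0}, {"xyz": [-0.07, -0.059, 0], "spin": 0}, {"xyz": [-0.065, -0.064, 0], "spin": 0}, {"xyz": [-0.059, -0.07, 0], "spin": 0}, {"xyz": [-0.053, -0.075, 0], "spin": 0}, {"xyz": [0, 0, 0], "spin": 0}, {"xyz": [0, 0, 0], "spin": 0}, {"xyz": [0, 0, 0], "spin": 0}]'

```text
time: 31.65
tool_pos: [583.6, 63.6, 106.0]
tcp_rot: [3.138, 0.004, 1.682]
contact_force: [8.4, -9.9, -6.1]
grip_width: 11.4
finger_force: 30.0
```

>>> jog_arm --targets '[{"xyz": [-0.046, -0.079, 0], "spin": 0}, {"xyz": [-0.039, -0.083, 0], "spin": 0}, {"xyz": [-0.032, -0.086, 0], "spin": 0}, {"xyz": [-0.025, -0.088, 0], "spin": 0}, {"xyz": [-0.017, -0.09, 0], "spin": 0}, {"xyz": [-0.009, -0.09, 0], "spin": 0}, {"xyz": [0, -0.09, 0], "spin": 0}, {"xyz": [0, 0, 0], "spin": 0}, {"xyz": [0, 0, 0], "spin": 0}, {"xyz": [0, 0, 0], "spin": 0}]'

```text
time: 32.9
tool_pos: [535.0, 46.2, 105.9]
tcp_rot: [-3.141, 0.002, 1.682]
contact_force: [3.3, -5.0, -2.9]
grip_width: 10.9
finger_force: 30.0
```

>>> jog_arm --targets '[{"xyz": [0, -0.02, 0], "spin": 0}, {"xyz": [0, -0.02, 0], "spin": 0}, {"xyz": [0, 0, 0], "spin": 0}, {"xyz": [0, 0, 0], "spin": 0}, {"xyz": [0, 0, 0], "spin": 0}, {"xyz": [0, 0, 0], "spin": 0}, {"xyz": [0, 0, 0], "spin": 0}, {"xyz": [0, 0, 0], "spin": 0}, {"xyz": [0, 0, 0], "spin": 0}, {"xyz": [0, 0, 0], "spin": 0}]'

```text
time: 34.15
tool_pos: [534.9, 46.1, 106.0]
tcp_rot: [3.135, 0.002, 1.682]
contact_force: [14.2, -3.6, -10.8]
grip_width: 11.5
finger_force: 30.0
```

At the stop (force up, no motion). Relaxing, opening, lifting clear and looking.

>>> jog_arm --targets '[{"xyz": [0, 0.02, 0], "spin": 0}, {"xyz": [0, 0.02, 0], "spin": 0}, {"xyz": [0, 0, 0], "spin": 0}, {"xyz": [0, 0, 0], "spin": 0}, {"xyz": [0, 0, 0], "spin": 0}, {"xyz": [0, 0, 0], "spin": 0}, {"xyz": [0, 0, 0], "spin": 0}, {"xyz": [0, 0, 0], "spin": 0}, {"xyz": [0, 0, 0], "spin": 0}, {"xyz": [0, 0, 0], "spin": 0}]'

```text
time: 35.4
tool_pos: [535.1, 46.2, 105.9]
tcp_rot: [3.141, 0.002, 1.682]
contact_force: [3.9, -5.3, -3.3]
grip_width: 11.4
finger_force: 30.0
```

>>> jog_arm --gripper 45 --targets '[{"xyz": [0, 0, 0], "spin": 0}, {"xyz": [0, 0, 0], "spin": 0}, {"xyz": [0, 0, 0], "spin": 0}, {"xyz": [0, 0, 0], "spin": 0}, {"xyz": [0, 0, 0], "spin": 0}, {"xyz": [0, 0, 0], "spin": 0}, {"xyz": [0, 0, 0], "spin": 0}, {"xyz": [0, 0, 0], "spin": 0}, {"xyz": [0, 0, 0], "spin": 0}, {"xyz": [0, 0, 0], "spin": 0}]'

```text
time: 36.65
tool_pos: [535.0, 47.3, 105.9]
tcp_rot: [-3.142, 0.0, 1.683]
contact_force: [-0.7, 0.9, -0.7]
grip_width: 41.6
finger_force: 0.0
```

>>> jog_arm --targets '[{"xyz": [0, 0, -0.2], "spin": 0}, {"xyz": [0, 0, -0.5], "spin": 0}, {"xyz": [0, 0, -0.5], "spin": 0}, {"xyz": [0, 0, -0.5], "spin": 0}, {"xyz": [-0.5, 0, 0], "spin": 0}, {"xyz": [-0.5, 0, 0], "spin": 0}, {"xyz": [0, 0, 0], "spin": 0}, {"xyz": [0, 0, 0], "spin": 0}, {"xyz": [0, 0, 0], "spin": 0}, {"xyz": [0, 0, 0], "spin": 0}]'

```text
time: 37.9
tool_pos: [543.9, -31.3, 241.9]
tcp_rot: [-3.142, 0.0, 1.684]
contact_force: [-0.3, -0.2, 0.9]
grip_width: 41.1
finger_force: 0.0
```

Run:
```python
from h import *
o=bot.get_obs();w=cal("wrist");im=bot.capture("wrist");cv2.imwrite("pics/w7.png",im)
print(o["time"],o["tool_pos"],o["contact_force"],proj(w,(535,46.1,139.5)),"sleeve",proj(w,(536,64.2,87)))
```

```text
37.9 [543.87133133 -31.31761146 241.91026264] [-0.30179207 -0.18007534  0.92907884] [315.1308461  143.34287291] sleeve [318.62895763 123.54147813]
```

View pics/w7.png

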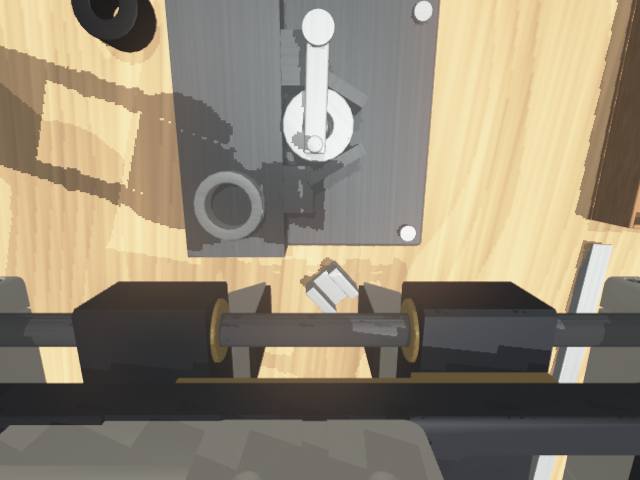

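The keeper lies right across the home sleeve (318,124) from pivot (318,27) to pin (315,143). The short ring (229,205) is where it was, and the gripper is clear. Handing in.

```bash
python3 -c "
from plant import bot
print(bot.close_job())"
```

```text
the job is handed in; nothing more can be done
None
```

The job is handed in: the sleeve is seated in the nest and pressed fully home over the spindle, the keeper is swung to its stop across the top and released, and I touched nothing else. It took about 38 s of the 67 s allowed, and the verdict was not shown.

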